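# Lock the ring clamp's cam axle with its R-clip

### The arm

A 6-joint arm with a two-finger parallel gripper is mounted at the origin on the work surface. World frame = base frame: x ahead of the robot, y to its left, z up, the work surface at z = 0. Lengths are in mm, angles in rad, forces in N, time in s.
With the tool pointing down it reaches from about 350 to 725 mm from the base axis. Payload 6 kg.
Tool frame: the origin (TCP) lies at the very end of the fingers, on their centre line; the grasp point (between the pads) lies 19 mm behind it; z points along the fingers, y is the direction in which the jaws open and shut (so a half turn about z gives the same grasp; the last joint's range is limited). The gripper opens to 85 mm and grips with 20 to 120 N. Pads are 22 mm wide; open, the fingers measure 114 mm over their backs; the gripper's body (76 mm by 85 mm) begins 54 mm behind the grasp point. The pads swing forward as they close: fully open they stand 13 mm farther back than shut.
Start: joints at [-0.785, 0.04, 0.085, 0, -1.615, -0.334], TCP at [261.954, -539.768, 201.461] pointing down, gripper open.
Joint ranges: [-2.56, 2.56], [-1.29, 2.01], [-1.08, 1.49], [-3.29, 1.98], [-2.81, -0.18], [-2.99, 2.99]. Speed limits (rad/s): [2.57, 2.57, 3.01, 3.14, 3.14, 3.14].

### API

Orientations are given as a rotation vector (axis times angle).
In Python, from rig import robot gives the robot as it stands.
- The arm moves only by the tool send_rows, never from a script. Its argument "series" is a list of rows, each a list of 3 entries, a list of its own where there are three numbers: the closure in counts, from 0 (fully open) to 255 (shut), then the shift along the tool's x, y, z scaled (see below), then the turn, a rotation vector about the tool's x, y, z scaled (see below). A call has 1 to 12 rows; each row shifts and turns the pose as measured when the row begins, along the tool's axes as they then stand; what a row does not reach is not made up. The controller multiplies each number of a shift by 2 cm and each number of a turn by 1.5 rad. A row lasts 1/10 s, in which the tool goes at most 50 mm and 8.59 degrees, less where a joint would pass 70% of its speed; a pose out of reach is approached as far as the arm can. A call with a number of a shift or a turn outside -1 to 1 is refused whole. A call with a gripper value outside its range is refused whole. The fingers move at their own pace and stop on an object; the grip force is fixed at half the most. Time passes only in rows, so rows that do not move let the fingers close. It gives the time, the measured TCP pose, the force and the opening at its end, in the units of the state.
- robot.observe(): the state, without advancing time (a new reading comes with each control period).
- robot.snapshot(name): name is "scene" or "top" or "wrist"; returns (picture, depth): 420x560x3 uint8, red, green, blue; 420x560 float32, mm along the optical axis (not along the pixel's ray), 0 where there is no reading.
- robot.calibration(name): a dict with "K" (3x3 intrinsics, pixels), "R" (3x3) and "t" (3): a world point X has camera coordinates R X + t. Camera axes: x right, y down, z forward; pixel columns grow to the right and rows downward; lengths in mm; the calibration is good to about 2 mm. A picture is of the moment at which its call begins: read the wrist's pose just before it. calibration takes no time and is no camera call; for the wrist camera it gives the pose at the moment of the call.
- robot.sign_off(): hands the job in, once; it reports no verdict.
The state is a dict: "t": time; "q": joint angles; "joint_velocities": joint speeds; "joint_efforts": joint torques, N m; "eef_pos": TCP position; "tool_rot": TCP orientation; "wrist_force": force on the tool from outside, world axes, zero at the start; "ft_torque": the same for the moment, N m; "width": finger opening in mm.
Only numpy, scipy, OpenCV 4.12 (cv2) and the standard library are available. Lean on these libraries where they do the work, as an engineer would, in place of code of your own. Each camera call takes 0.05 s, during which the arm holds its last target. There are 200 camera calls.

### The job

Press the ring clamp's brass cam lever right down until it is shut, then take the steel R-clip by its wooden grip from its stand and push its straight leg down through the cross-hole in the clamp's axle until the bent leg has ridden over the axle and sprung in underneath, and let go. Feel for the hole instead of forcing it: never press the clip against the clamp with more than 20 N, and leave the other things on the bench where they are.

Things in the scene. Friction and masses are not known exactly. Their poses are not given: they have to be found in the camera images.
- clamp: Ring clamp fixed to the bench. Steel base 100 (x) x 75 (y) x 8 mm, two steel cheeks 44 wide, outer faces at y = -28 and +28, tops at z = 86, between them maple jaws holding a signet ring, top at z = 126. Origin: centre of the base's underside, z up. A steel axle, 22 mm diameter, runs along y at x = 0, centre z = 72 (top z = 83). It turns with the cam lever.
- axle_mid (a point): Fixed point on the axle's centreline, at (0, 74, 72) mm in the clamp's frame, axes as the clamp's. Near it the axle has one cross-hole, 7 mm along y and 9.5 mm along x, upright only when the lever is shut. The axle floats endwise, unmeasured: the hole's centre lies anywhere within 10 mm either way along y of this point (axle end 17 mm beyond the hole); stiff, does not shift under 30 N. Find it by feel.
- cam_lever (a joint): Angle of the brass cam lever about the axle (rad): 0 = shut, level, pointing along the clamp's -x, against a hard stop; grows as the lever rises; starts at 0.5 to 0.95. Dry friction of about 0.22 N m holds it where it is left. Counts as shut below 0.08.
- lever_pad (a point): Middle of the upper face of the lever's thumb paddle (42 mm along the lever, 20 wide, 10 thick), 79 mm from the axle's centreline; at (-79, -37, 77) mm in the clamp's frame when shut. A 10 mm wide arm joins it to the axle. Axes: x along the lever toward the axle, z out of the upper face.
- stand: Wooden block 60 (x) x 50 (y) x 72 mm high, fixed to the bench, with a slot 25 (x) x 9 (y) mm, 66 deep in its top, in which the clip's legs hang at the start, the clip's axes parallel to the stand's, its straight leg at x = -7.5. Lift the clip 65 mm straight up to clear it. Origin: centre of its underside; z up.
- clip: R-clip of 5 mm steel wire with a wooden grip in its loop, hanging upright in the stand, about 47 g, lying in its own x-z plane, z up. Origin: on the straight leg's axis, at the point that lies on the axle's centreline when home (clamp z = 72 mm). A fixed bend at x = 6.5, z = 12 mm then rests on the axle. Its y axis must lie along the axle, either way round. Bent leg on the +x side.
- bent_leg (a joint): Spring opening of the bent leg (rad): 0 = relaxed, about 0.2 as its throat passes the axle's widest part. Wire centre, relaxed, clip frame: bulge x = 14 at z = 0, throat x = 8.5, z = -12, flared end x = 14.5, z = -24 mm. The flare meets the axle with the clip about 28 mm above home; riding over takes some 3 to 10 N of push, most at 20 to 10 mm above home, then it snaps in.
- clip_tip (a point): Square-cut end (5 mm diameter) of the clip's straight leg, 40 mm below the clip's origin. It meets the axle's top with the clip 51 mm above home, well before the bent leg does.
- clip_grip (a point): Centre of the clip's wooden grip block, 26 (x) x 14 (y) x 26 (z) mm, straight above the leg, 36 mm above the clip's origin; 85 mm above the bench at the start. Pinch it across y.
- bench_block: Bystander, leave alone: square steel bench block 65x65x22 (mm).
- punch: Bystander, leave alone: knurled steel centre punch lying down, 105 long, 10 thick (mm).
- bell: Bystander, leave alone: small cast brass temple bell, 54 across its mouth, 57 high, standing mouth down (mm).
- hammer: Bystander, leave alone: copper-faced hammer, 240 long, lying down (mm).
- crucible: Bystander, leave alone: round open clay crucible, 64 across, 50 high (mm).
- tin: Bystander, leave alone: round aluminium tin, 60 across, 35 high (mm).
- vblock: Bystander, leave alone: small wooden V-block 50x40x36 (mm).
Not all that is in view belongs to the job. Leave any black, purple or turquoise look-alike of the stand alone.

How it is judged:
By the outcome, as a careful person would: the job done as asked, in the order asked, and still so for the second after the job is handed in, with the robot touching nothing.
It also fails if it takes over 72 s, if anything falls off the work surface, if the arm or the gripper's body presses on something with over 40 N, if the wrist force passes 120 N, or if a joint passes its speed limit or range.

## Working session

There is one attempt and no reset: what is moved stays moved. The work goes in short steps, Python scripts to look and compute and a tool call to move; the robot and the scene stay as the last step left them, time stands still between calls to the robot, and variables do not carry over. Pictures are saved under pics/ and viewed, about 8 in all and at most 12, crops included, and the job is handed in when it is done.

Besides the shell and the picture viewer there is one more tool, called by a JSON object that holds its "method" and its "body". send_rows: Moves the arm, as the interface text tells. Shifts and turns lie within -1 to 1; 1 stands for 2 cm of shift or 1.5 rad of turn. Its arguments: {"type":"object","properties":{"series":{"type":"array","items":{"type":"array"}}},"required":["series"]}

```bash
ls; mkdir -p pics; cat > h.py <<'E'
import numpy as np,cv2
from rig import robot
from scipy.spatial.transform import Rotation as Ro
def snap(n,f):
    c=robot.calibration(n); im,d=robot.snapshot(n)
    cv2.imwrite(f'pics/{f}.png',im[:,:,::-1]); np.savez(f'pics/{f}.npz',im=im,d=d,K=c['K'],R=c['R'],t=c['t']); return im,d
def px(f,pts):
    z=np.load(f'pics/{f}.npz')
    o=[]
    for u,v in pts:
        w=z['d'][v-1:v+2,u-1:u+2]; w=w[w>0]; dd=np.median(w) if len(w) else np.nan
        o.append(z['R'].T@(np.linalg.inv(z['K'])@[u*dd,v*dd,dd]-z['t']))
    return np.round(o,1)
def cloud(f):
    z=np.load(f'pics/{f}.npz'); h,w=z['d'].shape; v,u=np.mgrid[:h,:w]
    P=np.stack([u*z['d'],v*z['d'],z['d']],-1)@np.linalg.inv(z['K']).T
    return (P-z['t'])@z['R'],z['im'],z['d']
def proj(f,X):
    z=np.load(f'pics/{f}.npz'); p=(np.atleast_2d(X)@z['R'].T+z['t'])@z['K'].T; return np.round(p[:,:2]/p[:,2:],1)
def st():
    s=robot.observe(); print('t',round(s['t'],2),'p',np.round(s['eef_pos'],1),'R',np.round(Ro.from_rotvec(s['tool_rot']).as_matrix(),3).tolist(),'F',np.round(s['wrist_force'],1),'w',round(s['width'],1),'q',np.round(s['q'],2)); return s
E
python3 - <<'E'
from h import *
s=st()
a,_=snap('scene','s0'); b,_=snap('top','t0')
E
```

```text
pics
t 0.0 p [ 261.8 -539.4  200.5] R [[-0.9, -0.437, -0.001], [-0.437, 0.9, 0.002], [0.0, 0.002, -1.0]] F [-0.7  1.  -0.4] w 85.1 q [-0.79  0.04  0.08 -0.   -1.62 -0.33]
```

View pics/s0.png

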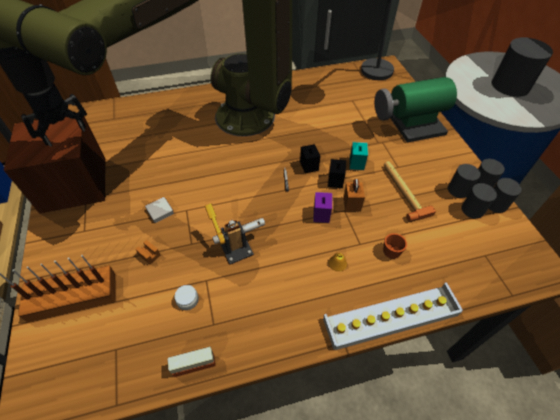

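View pics/t0.png

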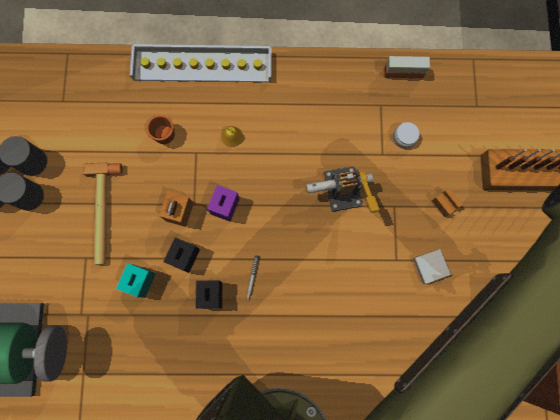

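The wooden stand holding the clip is at top (175,208) and scene (355,193). The look-alikes are purple (222,203), black (181,255) and (208,294), and turquoise (136,281). Only the wooden one fits. The clamp is at top (345,187), with the brass lever at (370,190). I'll confirm with an enlarged crop.

```bash
python3 - <<'E'
from h import *
a=cv2.imread('pics/t0.png')
c1=cv2.resize(a[175:240,140:210],None,fx=6,fy=6,interpolation=cv2.INTER_CUBIC)
c2=cv2.resize(a[155:220,300:390],None,fx=6,fy=6,interpolation=cv2.INTER_CUBIC)[:390,:]
b=np.hstack([c1[:, :390-0][:, :380],c2[:,:420]]); cv2.imwrite('pics/c0.png',b)
print(b.shape)
P,im,d=cloud('t0')
print(px('t0',[(345,187),(370,195),(320,188),(175,208),(222,190),(345,230)]))
E
```

```text
(390, 800, 3)
[[ 558.3 -145.1   89.1]
 [ 536.5 -197.2  107. ]
 [ 557.8  -90.    79.2]
 [ 507.8  232.    84.9]
 [ 553.   131.1   70.8]
 [ 475.  -156.1   -1.1]]
```

View pics/c0.png

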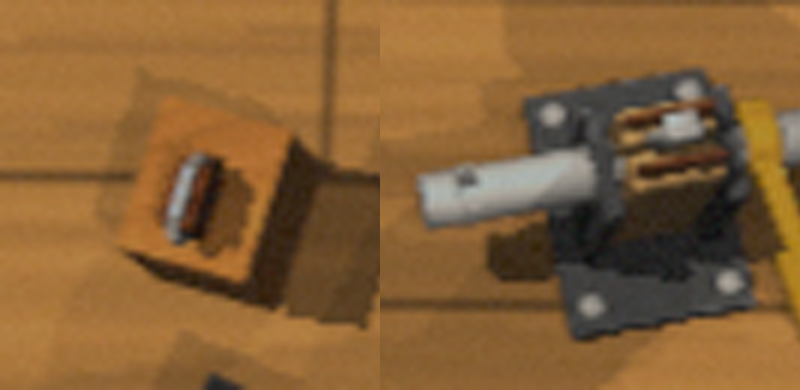

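The left crop confirms the wooden stand with the clip's grip at top (172,208). The right crop shows the clamp, with the axle end to the left and the cross-hole dimly at top (314.5,185). Next I'll estimate the poses.

```bash
python3 - <<'E'
from h import *
for f in ('t0',):
    P,im,d=cloud(f)
    m=(np.abs(P[...,0]-555)<30)&(P[...,1]>-112)&(P[...,1]<-55)&(P[...,2]>66)&(P[...,2]<95)
    A=P[m]; print(f,m.sum(),A.max(0),A.min(0))
    c=A[:,:2].mean(0); v=np.linalg.svd(A[:,:2]-c)[2][0] if 1 else 0; v*=np.sign(v[1]); print('axle',c,v,np.degrees(np.arctan2(-v[0],v[1])))
    # base plate z~8
    m=(np.abs(P[...,0]-555)<75)&(np.abs(P[...,1]+150)<60)&(np.abs(P[...,2]-8)<3.5)&(im.max(-1)<140)&(im[...,0].astype(int)-im[...,2]<25)
    r=cv2.minAreaRect(P[m][:,:2].astype(np.float32)); print('base',m.sum(),r)
    h=im[...,0].astype(int)-im[...,2]
    m=(h>90)&(P[...,2]>60)&(np.abs(P[...,0]-530)<70)&(np.abs(P[...,1]+190)<35)
    L=P[m]; print('lever',len(L),np.round(L[np.argsort(L[:,2])[-3:]],0).tolist(),L.min(0),L.max(0))
    # stand
    m=(np.abs(P[...,0]-508)<60)&(np.abs(P[...,1]-232)<60)&(np.abs(P[...,2]-72)<4)
    r=cv2.minAreaRect(P[m][:,:2].astype(np.float32)); print('stand',m.sum(),r)
    m=(np.abs(P[...,0]-508)<45)&(np.abs(P[...,1]-232)<45)&(P[...,2]>82)
    r=cv2.minAreaRect(P[m][:,:2].astype(np.float32)); print('clip',m.sum(),r,P[m].max(0)); print(np.round(P[m],0).tolist()[::4])
E
```

```text
t0 216 [579.17936861 -60.5888153   87.5962543 ] [ 549.20515133 -111.27611809   67.60769609]
axle [562.09838001 -86.16012532] [-0.20206426  0.97937227] 11.657697494333956
base 505 ((575.1937255859375, -151.4580535888672), (99.68102264404297, 73.80464935302734), 11.048884391784668)
lever 269 [[499.0, -197.0, 128.0], [503.0, -203.0, 128.0], [503.0, -211.0, 129.0]] [ 497.73418624 -211.35818026   73.73396018] [ 599.99674648 -179.56001431  129.06677761]
stand 412 ((515.5083618164062, 237.37579345703125), (50.820945739746094, 60.77019500732422), 75.04935455322266)
clip 102 ((507.804931640625, 239.11294555664062), (14.427823066711426, 32.41160202026367), 76.05439758300781) [523.47677439 247.27904927 104.53659651]
[[523.0, 235.0, 96.0], [522.0, 235.0, 93.0], [518.0, 236.0, 99.0], [517.0, 244.0, 92.0], [517.0, 235.0, 96.0], [514.0, 241.0, 98.0], [514.0, 232.0, 97.0], [511.0, 240.0, 102.0], [512.0, 232.0, 97.0], [510.0, 243.0, 97.0], [509.0, 234.0, 100.0], [507.0, 242.0, 99.0], [508.0, 234.0, 95.0], [504.0, 241.0, 105.0], [505.0, 234.0, 98.0], [503.0, 245.0, 97.0], [503.0, 236.0, 99.0], [501.0, 244.0, 97.0], [501.0, 236.0, 98.0], [499.0, 244.0, 97.0], [499.0, 236.0, 97.0], [497.0, 245.0, 96.0], [497.0, 236.0, 95.0], [495.0, 243.0, 95.0], [496.0, 236.0, 87.0], [495.0, 238.0, 83.0]]
```

{"method": "send_rows", "body": {"series": [[255, [-0.92, 0.49, 0], [0, 0, 0]], [255, [-0.92, 0.49, 0], [0, 0, 0]], [255, [-0.92, 0.49, 0], [0, 0, 0]], [255, [-0.92, 0.49, 0], [0, 0, 0]], [255, [-0.92, 0.49, 0], [0, 0, 0]], [255, [-0.92, 0.49, 0], [0, 0, 0]], [255, [-0.92, 0.49, 0], [0, 0, 0]], [255, [-0.92, 0.49, 0], [0, 0, 0]], [255, [-0.92, 0.49, 0], [0, 0, 0]], [255, [-0.92, 0.49, 0], [0, 0, 0.09]], [255, [0, 0, 0], [0, 0, 0.08]], [255, [0, 0, 0], [0, 0, 0]]]}}

```text
t: 1.3
eef_pos: [387.6, -362.0, 193.8]
tool_rot: [0.293, -3.12, -0.018]
wrist_force: [-0.2, 0.3, -0.8]
width: 0.1
```

```bash
cat >> h.py <<'E'
C0=np.array([575.2,-151.5]);YAW=11.2
def cw(x,y,C=None,yaw=None):
    a=np.radians(YAW if yaw is None else yaw); c,s=np.cos(a),np.sin(a); return (C0 if C is None else C)+np.array([c*x-s*y,s*x+c*y])
def go(x,y,z,yaw=None):
    """needed tool-frame shift (units of 20mm) and tool-z turn (units 1.5) to put tool x at yaw deg"""
    s=st(); R=Ro.from_rotvec(s['tool_rot']).as_matrix(); d=R.T@(np.array([x,y,z])-s['eef_pos'])/20
    print('units total',np.round(d,2))
    if yaw is not None:
        R2=np.array([[np.cos(np.radians(yaw)),np.sin(np.radians(yaw)),0],[np.sin(np.radians(yaw)),-np.cos(np.radians(yaw)),0],[0,0,-1]])
        print('turn',np.round(Ro.from_matrix(R.T@R2).as_rotvec()/1.5,3))
E
python3 -c "
from h import *
go(*cw(-75,-37),200,191.2)"
```

```text
t 1.3 p [ 387.6 -362.   193.8] R [[-0.982, -0.186, -0.009], [-0.186, 0.982, 0.011], [0.006, 0.012, -1.0]] F [-0.2  0.3 -0.8] w 0.1 q [-0.38 -0.13 -0.09 -0.01 -1.62 -1.01]
units total [-7.44  6.72 -0.28]
turn [ 0.008 -0.004 -0.005]
```

{"method": "send_rows", "body": {"series": [[255, [-0.93, 0.84, -0.05], [0, 0, 0]], [255, [-0.93, 0.84, -0.05], [0, 0, 0]], [255, [-0.93, 0.84, -0.05], [0, 0, 0]], [255, [-0.93, 0.84, -0.05], [0, 0, 0]], [255, [-0.93, 0.84, -0.05], [0, 0, 0]], [255, [-0.93, 0.84, 0], [0, 0, 0]], [255, [-0.93, 0.84, 0], [0, 0, 0]], [255, [-0.8, 0.7, 0], [0.008, -0.004, -0.005]], [255, [0, 0, 0], [0, 0, 0]]]}}

```text
t: 2.2
eef_pos: [507.0, -200.5, 196.3]
tool_rot: [0.345, -3.118, -0.004]
wrist_force: [-0.0, -0.6, -0.1]
width: -0.4
```

```bash
python3 -c "
from h import *
go(*cw(-75,-37),200,191.2)
snap('wrist','w1')"
```

```text
t 2.2 p [ 507.  -200.5  196.3] R [[-0.976, -0.219, -0.005], [-0.219, 0.976, 0.002], [0.004, 0.003, -1.0]] F [-0.  -0.6 -0.1] w -0.4 q [-0.01 -0.1  -0.06 -0.   -1.61 -1.34]
units total [-0.07 -0.11 -0.19]
turn [ 0.002 -0.003  0.017]
```

View pics/w1.png

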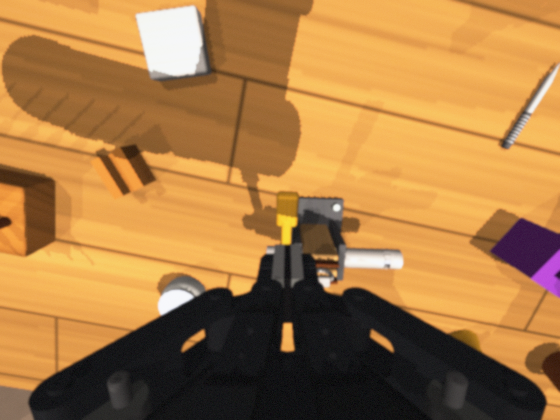

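The fingertips are at (287,260). The paddle is ahead at (288,210) and the axle end with the hole is at (400,260). I'll check by projection.

```bash
python3 -c "
from h import *
print(px('w1',[(288,197),(288,210),(288,220),(398,259),(380,259)]))
print(proj('w1',[[507,-200.5,196],[508.7,-202,118],list(cw(-66,-37))+[116]]))
P,im,d=cloud('w1')
h=im[...,0].astype(int)-im[...,2]
m=(h>120)&(P[...,2]>80)&(np.abs(P[...,0]-530)<60)&(np.abs(P[...,1]+200)<25)
L=P[m];print(len(L),L.min(0),L.max(0))
m=(P[...,1]>-115)&(P[...,1]<-50)&(P[...,2]>66)&(P[...,2]<95)&(np.abs(P[...,0]-560)<30)
A=P[m];print(m.sum(),A.min(0),A.max(0),np.percentile(A[:,2],90))
"
```

```text
[[ 501.  -201.1  126.3]
 [ 514.6 -198.   120.1]
 [ 526.4 -195.4  113.5]
 [ 555.4  -65.    83.2]
 [ 559.7  -84.3   83.1]]
[[287.6 235.1]
 [285.2 202.3]
 [284.5 211.1]]
868 [ 496.26343551 -222.9322603    92.63600756] [ 560.25714459 -186.05139763  278.07123409]
997 [ 549.05601311 -114.97594465   67.9559019 ] [577.97569761 -57.74133162  85.80331943] 84.06759170176713
```

{"method": "send_rows", "body": {"series": [[255, [-0.2, 0, 1], [0, 0, 0.015]], [255, [0, 0, 1], [0, 0, 0]], [255, [0, 0, 1], [0, 0, 0]], [255, [0, 0, 0.3], [0, 0, 0]], [255, [0, 0, 0.3], [0, 0, 0]], [255, [0, 0, 0.3], [0, 0, 0]], [255, [0, 0, 0.3], [0, 0, 0]], [255, [0, 0, 0.3], [0, 0, 0]], [255, [0, 0, 0.3], [0, 0, 0]]]}}

```text
t: 3.15
eef_pos: [509.1, -205.7, 100.4]
tool_rot: [0.315, -3.125, -0.001]
wrist_force: [-0.1, 0.7, 0.5]
width: -0.3
```

```bash
python3 -c "
from h import *
go(*cw(-72,-37),80,191.2)"
```

```text
t 3.15 p [ 509.1 -205.7  100.4] R [[-0.98, -0.2, -0.001], [-0.2, 0.98, 0.0], [0.001, 0.001, -1.0]] F [-0.1  0.7  0.5] w -0.3 q [-0.02 -0.08 -0.22 -0.   -1.43 -1.35]
units total [-0.17  0.16  1.02]
turn [ 0.    -0.     0.004]
```

{"method": "send_rows", "body": {"series": [[255, [-0.1, 0.1, 0.3], [0, 0, 0]], [255, [0, 0.1, 0.3], [0, 0, 0]], [255, [0, 0, 0.25], [0, 0, 0]], [255, [0, 0, 0.15], [0, 0, 0]]]}}

```text
t: 3.55
eef_pos: [511.1, -201.5, 80.3]
tool_rot: [-0.316, 3.124, -0.002]
wrist_force: [-1.4, -0.7, 2.3]
width: -0.3
```

{"method": "send_rows", "body": {"series": [[255, [0, 0, 0.1], [0, 0, 0]], [255, [0, 0, 0.05], [0, 0, 0]]]}}

```text
t: 3.75
eef_pos: [511.0, -201.4, 77.1]
tool_rot: [-0.317, 3.124, -0.002]
wrist_force: [-1.0, 0.3, 2.1]
width: 0.0
```

```bash
python3 -c "
from h import *
go(*cw(-72,-37),77,191.2)
snap('wrist','w2')
P,im,d=cloud('w2')
h=im[...,0].astype(int)-im[...,2]
m=(h>120)&(P[...,2]>50)&(P[...,2]<200)&(np.abs(P[...,0]-530)<60)&(np.abs(P[...,1]+200)<25)
L=P[m];print(len(L),L.min(0),L.max(0))
for x in range(490,570,6):
  q=L[np.abs(L[:,0]-x)<3]
  if len(q):print(x,np.round(np.median(q,0),1))
"
```

```text
t 3.75 p [ 511.  -201.4   77.1] R [[-0.98, -0.201, 0.001], [-0.201, 0.98, -0.001], [-0.001, -0.002, -1.0]] F [-1.   0.3  2.1] w 0.0 q [-0.01 -0.08 -0.26  0.   -1.39 -1.36]
units total [-0.03 -0.02  0.  ]
turn [-0.001  0.001  0.004]
1076 [ 488.73739717 -223.51000967   83.42351698] [ 589.92613571 -181.70512731  182.31180457]
490 [ 491.2 -201.8  108.7]
496 [ 495.7 -204.2  110.4]
502 [ 500.6 -204.   108.9]
508 [ 505.1 -210.8  105.3]
514 [ 516.1 -202.3  154.6]
520 [ 521.3 -201.7  154.6]
526 [ 523.3 -199.   156.1]
```

```bash
python3 - <<'E'
from h import *
a=cv2.imread('pics/w2.png')[150:370,180:470]; cv2.imwrite('pics/c2.png',cv2.resize(a,None,fx=2.6,fy=2.6))
E
```

```text
(no output)
```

View pics/c2.png

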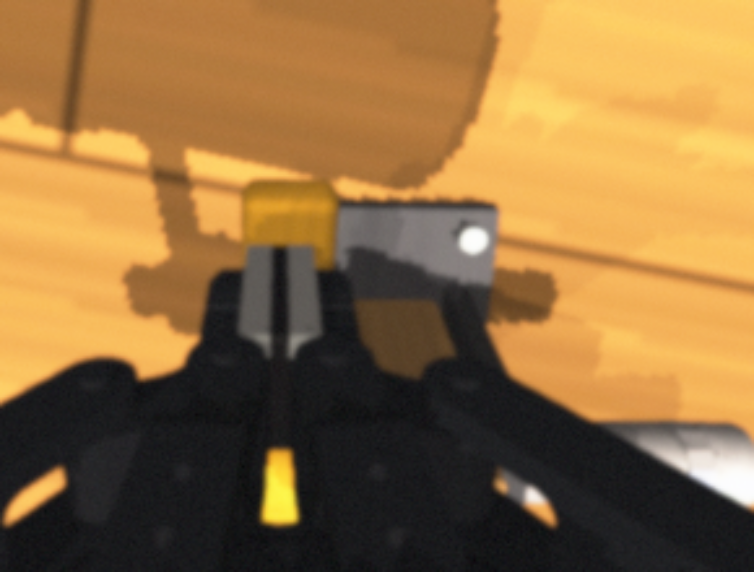

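```bash
python3 - <<'E'
from h import *
print(px('w2',[(291,222),(291,230),(291,237),(291,242),(279,250),(300,250),(279,270),(300,270),(340,240),(362,242)]))
print(proj('w2',[[511,-201.4,77],[511,-201.4,110]]))
snap('top','t2');snap('scene','s2')
print(proj('t2',[[511,-201,77]]),proj('s2',[[511,-201,77],[493,-204,77]]))
P,im,d=cloud('s2')
h=im[...,0].astype(int)-im[...,2]
m=(h>120)&(P[...,2]>50)&(P[...,2]<200)&(np.abs(P[...,0]-530)<60)&(np.abs(P[...,1]+200)<25)
print(np.round(P[m][::6],0).tolist())
a=cv2.imread('pics/s2.png')[190:270,180:290]; cv2.imwrite('pics/c3.png',cv2.resize(a,None,fx=6,fy=6,interpolation=cv2.INTER_CUBIC))
E
```

```text
[[ 490.7 -203.8  106.7]
 [ 493.4 -203.3  110.9]
 [ 497.6 -202.4  110.2]
 [ 500.9 -201.7  109. ]
 [ 502.  -207.7  118.6]
 [ 500.3 -197.3  117.8]
 [ 501.9 -207.1  138.1]
 [ 499.9 -198.2  138.3]
 [ 535.1 -148.2    9. ]
 [ 531.5 -129.6   12.9]]
[[287.7 235.1]
 [287.7 259.7]]
[[369.5 209. ]] [[210.9 217.3]
 [208.9 212.6]]
[[528.0, -201.0, 96.0], [529.0, -196.0, 91.0], [540.0, -197.0, 97.0], [542.0, -198.0, 90.0], [549.0, -197.0, 90.0], [554.0, -195.0, 86.0], [560.0, -188.0, 87.0], [564.0, -189.0, 82.0], [570.0, -187.0, 81.0], [579.0, -191.0, 86.0], [586.0, -186.0, 89.0], [586.0, -181.0, 83.0]]
```

View pics/c3.png

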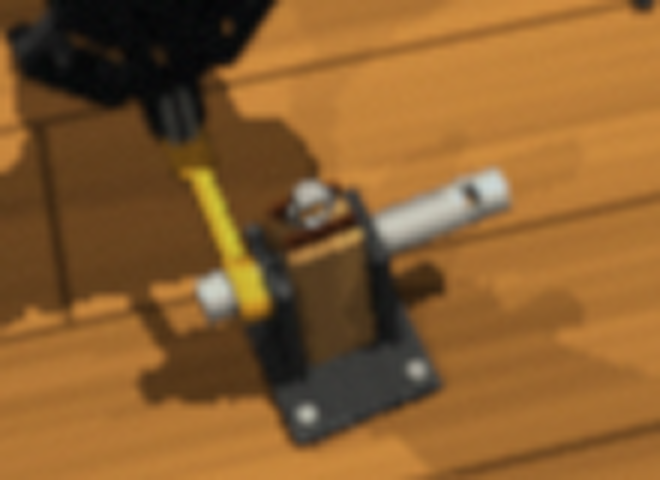

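```bash
python3 - <<'E'
from h import *
for f in('w1','w2'):
    z=np.load(f'pics/{f}.npz'); print(f,'cam',-z['R'].T@z['t']); 
    print(px(f,[(279,v) for v in (236,240,244,248,252,256,262,270)])[:, [0,2]].tolist())
s=robot.observe(); print(s['eef_pos'],s['wrist_force'],s['joint_efforts'])
E
```

```text
w1 cam [ 434.55283948 -217.59143062  369.8133837 ]
[[591.8, 1.8], [597.8, 1.5], [571.9, 70.6], [498.4, 235.5], [498.4, 239.9], [498.3, 244.3], [498.6, 249.6], [498.1, 257.6]]
w2 cam [ 437.23815786 -216.57102079  250.19634822]
[[498.2, 110.2], [501.1, 109.0], [503.5, 108.6], [501.6, 117.2], [501.8, 121.1], [501.6, 125.7], [502.0, 130.8], [501.9, 138.1]]
[ 511.0381601  -201.39613282   76.99559879] [-1.22092646 -0.92572498  0.65091352] [ 1.42138819e-01 -3.00303161e+01  3.38732243e+01  6.63593441e+00
  5.37505851e-02 -1.64528268e-03]
```

The wrist pictures show the fingertip about 36 mm above the reported TCP. Two cameras agree, and the paddle top under the tip is still at z≈109. So the lever is only partly down, and I'll keep going by force, moving slightly outward.

{"method": "send_rows", "body": {"series": [[255, [0.15, 0, 0.25], [0, 0, 0]], [255, [0.15, 0, 0.25], [0, 0, 0]], [255, [0.1, 0, 0.25], [0, 0, 0]], [255, [0, 0, 0.2], [0, 0, 0]]]}}

```text
t: 4.3
eef_pos: [504.2, -202.8, 57.6]
tool_rot: [-0.317, 3.12, -0.002]
wrist_force: [-2.0, -1.4, 3.2]
width: -0.2
```

{"method": "send_rows", "body": {"series": [[255, [0, 0, 0.15], [0, 0, 0]], [255, [0, 0, 0.15], [0, 0, 0]]]}}

```text
t: 4.5
eef_pos: [503.2, -203.0, 50.5]
tool_rot: [-0.316, 3.122, -0.002]
wrist_force: [-0.3, -0.4, 2.6]
width: 0.3
```

{"method": "send_rows", "body": {"series": [[255, [0, 0, 0.15], [0, 0, 0]], [255, [0, 0, 0.1], [0, 0, 0]]]}}

```text
t: 4.7
eef_pos: [503.0, -203.3, 46.9]
tool_rot: [-0.317, 3.123, -0.004]
wrist_force: [-8.7, 6.7, 21.3]
width: 0.3
```

```bash
python3 - <<'E'
from h import *
st();snap('wrist','w3')
print(px('w3',[(291,222),(291,230),(291,237),(291,242)]+[(279,v) for v in range(236,262,3)]))
E
```

```text
t 4.7 p [ 503.  -203.3   46.9] R [[-0.98, -0.201, 0.003], [-0.201, 0.98, -0.002], [-0.002, -0.003, -1.0]] F [-8.7  6.7 21.3] w 0.3 q [-0.01 -0.08 -0.32  0.   -1.33 -1.36]
[[ 510.6 -199.     1.6]
 [ 486.9 -204.7   77. ]
 [ 490.6 -204.    77.7]
 [ 493.2 -203.4   78.1]
 [ 491.2 -210.4   77.9]
 [ 493.  -210.    77.6]
 [ 494.7 -209.7   77.7]
 [ 493.9 -209.7   83.1]
 [ 494.2 -209.5   85.8]
 [ 494.1 -209.4   89.3]
 [ 494.  -209.4   92.7]
 [ 494.  -209.3   95.7]
 [ 493.8 -209.2   99.1]]
```

The paddle now reads 77.5 mm with the stop felt at 21 N, so the lever is shut. The true tip is therefore about 30 mm above the reported TCP. Retreating and going to the clip.

{"method": "send_rows", "body": {"series": [[255, [0, 0, -0.5], [0, 0, 0]], [255, [0, 0, -1], [0, 0, 0]], [255, [0, 0, -1], [0, 0, 0]], [255, [0, 0, -1], [0, 0, 0]], [255, [0, 0, -1], [0, 0, 0]], [255, [0, 0, -1], [0, 0, 0]], [255, [0, 0, -1], [0, 0, 0]], [200, [-0.25, 1, -0.5], [0, 0, 0]], [200, [-0.25, 1, 0], [0, 0, 0]], [150, [-0.25, 1, 0], [0, 0, 0]], [150, [-0.25, 1, 0], [0, 0, 0]], [150, [-0.25, 1, 0], [0, 0, 0]]]}}

```text
t: 5.95
eef_pos: [506.2, -98.1, 190.8]
tool_rot: [0.309, -3.125, -0.001]
wrist_force: [1.0, 0.0, 0.3]
width: 35.2
```

{"method": "send_rows", "body": {"series": [[150, [-0.25, 1, 0], [0, 0, 0]], [150, [-0.25, 1, 0], [0, 0, 0]], [150, [-0.25, 1, 0], [0, 0, 0]], [150, [-0.25, 1, 0], [0, 0, 0]], [150, [-0.25, 1, 0], [0, 0, 0]], [150, [-0.25, 1, 0], [0, 0, 0]], [150, [-0.25, 1, 0], [0, 0, 0]], [150, [-0.25, 1, 0], [0, 0, 0]], [150, [-0.25, 1, 0], [0, 0, 0]], [150, [0, 0, 0], [0, 0, 0.1]], [150, [0, 0, 0], [0, 0, 0.1]], [150, [0, 0, 0], [0, 0, 0.1]]]}}

```text
t: 7.15
eef_pos: [513.9, 98.7, 188.1]
tool_rot: [-0.404, -3.108, -0.001]
wrist_force: [-0.8, -0.3, 0.4]
width: 35.1
```

```bash
python3 -c "
from h import *
go(508,239.2,150,165)"
```

```text
t 7.15 p [513.9  98.7 188.1] R [[-0.967, 0.256, -0.007], [0.256, 0.967, 0.001], [0.007, -0.0, -1.0]] F [-0.8 -0.3  0.4] w 35.1 q [ 0.57 -0.16 -0.13 -0.01 -1.61 -2.4 ]
units total [2.07 6.72 1.92]
turn [-0.    -0.005  0.002]
```

{"method": "send_rows", "body": {"series": [[150, [0.26, 0.84, 0.1], [0, 0, 0]], [150, [0.26, 0.84, 0.1], [0, 0, 0]], [150, [0.26, 0.84, 0.1], [0, 0, 0]], [150, [0.26, 0.84, 0.1], [0, 0, 0]], [150, [0.26, 0.84, 0.1], [0, 0, 0]], [150, [0.26, 0.84, 0.1], [0, 0, 0]], [150, [0.26, 0.84, 0.1], [0, 0, 0]], [150, [0.26, 0.8, 0.1], [0, -0.005, 0]], [150, [0, 0, 0], [0, 0, 0]]]}}

```text
t: 8.05
eef_pos: [507.7, 247.1, 169.8]
tool_rot: [-0.415, -3.112, 0.003]
wrist_force: [-0.7, 0.8, -0.2]
width: 35.2
```

```bash
python3 - <<'E'
from h import *
go(508,239.2,100,165)
snap('wrist','w4')
P,im,d=cloud('w4')
m=(np.abs(P[...,0]-515)<50)&(np.abs(P[...,1]-238)<50)&(np.abs(P[...,2]-72)<3)
r=cv2.minAreaRect(P[m][:,:2].astype(np.float32)); print('stand',m.sum(),r)
m=(np.abs(P[...,0]-508)<35)&(np.abs(P[...,1]-239)<25)&(P[...,2]>94)&(P[...,2]<108)
r=cv2.minAreaRect(P[m][:,:2].astype(np.float32)); print('clip',m.sum(),r,P[m].max(0))
print(proj('w4',[[508,239.2,100],[515,237,72]]))
E
```

```text
t 8.05 p [507.7 247.1 169.8] R [[-0.965, 0.262, -0.002], [0.262, 0.965, -0.002], [0.002, -0.002, -1.0]] F [-0.7  0.8 -0.2] w 35.2 q [ 0.81 -0.05 -0.06 -0.   -1.56 -2.64]
units total [-0.12 -0.37  3.49]
turn [-0.001 -0.001 -0.002]
stand 2538 ((515.9412231445312, 240.26780700683594), (49.98784255981445, 60.5412712097168), 75.12039184570312)
clip 467 ((508.34368896484375, 241.86239624023438), (13.182738304138184, 32.82592010498047), 74.89974975585938) [524.72493424 251.34712847 104.9395579 ]
[[278.5 205.9]
 [279.1 204.4]]
```

View pics/w4.png

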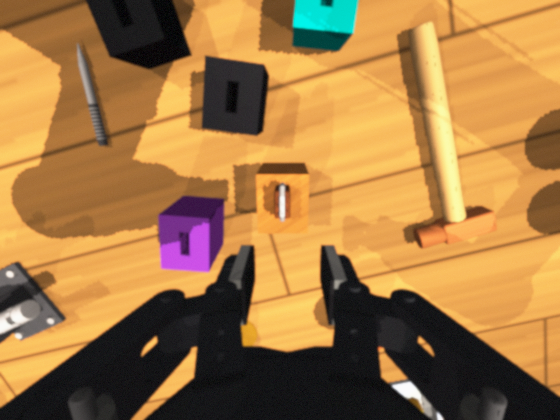

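The clip's grip is at (283,200), centred in the wooden stand. The fingers straddle its line.

{"method": "send_rows", "body": {"series": [[185, [-0.11, -0.26, 0.5], [0, 0, 0]], [185, [0, 0, 1], [0, 0, 0]], [185, [0, 0, 1], [0, 0, 0]], [185, [0, 0, 1], [0, 0, 0]], [185, [0, 0, 0.5], [0, 0, 0]], [185, [0, 0, 0], [0, 0, 0]]]}}

```text
t: 8.7
eef_pos: [509.1, 236.9, 85.8]
tool_rot: [-0.42, -3.112, 0.002]
wrist_force: [0.0, 0.2, -0.0]
width: 23.2
```

```bash
python3 - <<'E'
from h import *
go(508.5,241.7,47,165)
snap('wrist','w5')
print(proj('w5',[[508.5,241.7,100]]))
a=cv2.imread('pics/w5.png')[150:330,180:400]; cv2.imwrite('pics/c5.png',cv2.resize(a,None,fx=3,fy=3))
E
```

```text
t 8.7 p [509.1 236.9  85.8] R [[-0.964, 0.265, -0.002], [0.265, 0.964, -0.001], [0.002, -0.002, -1.0]] F [ 0.   0.2 -0. ] w 23.2 q [ 0.79 -0.04 -0.21 -0.   -1.41 -2.63]
units total [0.09 0.23 1.94]
turn [-0.001 -0.001 -0.004]
[[294.4 241.8]]
```

View pics/c5.png

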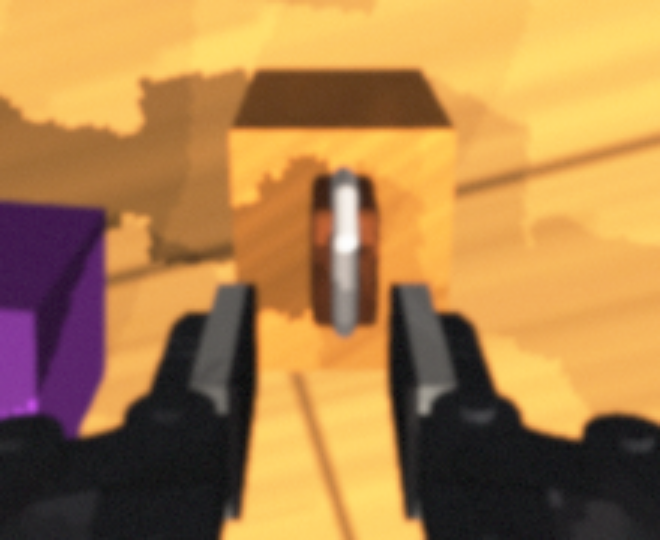

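The grip (crop 344) is about 4 mm to the right of the jaw mid-line (325), which agrees with the numbers. I'll correct and descend.

{"method": "send_rows", "body": {"series": [[185, [0.06, 0.14, 0], [0, 0, 0]], [185, [0.03, 0.08, 0.4], [0, 0, 0]], [185, [0, 0, 0.5], [0, 0, 0]], [185, [0, 0, 0.4], [0, 0, 0]], [185, [0, 0, 0.2], [0, 0, 0]]]}}

```text
t: 9.25
eef_pos: [510.7, 243.3, 58.2]
tool_rot: [0.42, 3.11, 0.006]
wrist_force: [-1.0, -0.1, -1.2]
width: 23.4
```

```bash
python3 - <<'E'
from h import *
go(508.5,241.7,47,165)
snap('wrist','w6')
print(proj('w6',[[508.5,241.7,100]]))
for u in (262,266,308,312,316):
  print(u,[(round(a[0]),round(a[2])) for a in px('w6',[(u,v) for v in range(236,262,3)])])
E
```

```text
t 9.25 p [510.7 243.3  58.2] R [[-0.964, 0.265, 0.004], [0.265, 0.964, 0.003], [-0.003, 0.004, -1.0]] F [-1.  -0.1 -1.2] w 23.4 q [ 0.8  -0.03 -0.24  0.   -1.35 -2.64]
units total [ 0.09 -0.11  0.56]
turn [ 0.003  0.002 -0.004]
[[283.2 265.3]]
262 [(501, 73), (503, 73), (505, 73), (498, 94), (498, 97), (498, 101), (498, 104), (498, 106), (498, 109)]
266 [(502, 73), (504, 73), (505, 73), (507, 73), (509, 73), (511, 74), (513, 74), (514, 74), (509, 89)]
308 [(508, 73), (510, 73), (512, 73), (514, 73), (516, 73), (518, 73), (520, 73), (522, 73), (523, 74)]
312 [(509, 73), (511, 73), (513, 73), (504, 94), (504, 98), (504, 101), (504, 103), (505, 106), (506, 106)]
316 [(510, 73), (512, 73), (513, 73), (505, 94), (505, 98), (505, 101), (505, 104), (504, 107), (504, 110)]
```

{"method": "send_rows", "body": {"series": [[185, [0.05, -0.07, 0.25], [0, 0, 0]], [185, [0, -0.03, 0.25], [0, 0, 0]], [185, [0, 0, 0.1], [0, 0, 0]]]}}

```text
t: 9.6
eef_pos: [508.9, 241.3, 44.7]
tool_rot: [0.42, 3.11, 0.005]
wrist_force: [-0.6, -0.3, 0.1]
width: 23.5
```

{"method": "send_rows", "body": {"series": [[185, [0, 0, 0.05], [0, 0, 0]], [185, [0, 0, 0], [0, 0, 0]]]}}

```text
t: 9.8
eef_pos: [508.8, 241.2, 43.4]
tool_rot: [0.42, 3.11, 0.004]
wrist_force: [-0.9, -0.3, -0.6]
width: 23.4
```

```bash
python3 - <<'E'
from h import *
go(508.5,241.7,45,165)
E
```

```text
t 9.8 p [508.8 241.2  43.4] R [[-0.964, 0.265, 0.003], [0.265, 0.964, 0.002], [-0.003, 0.003, -1.0]] F [-0.9 -0.3 -0.6] w 23.4 q [ 0.8  -0.02 -0.27  0.   -1.32 -2.64]
units total [ 0.02  0.02 -0.08]
turn [ 0.002  0.002 -0.004]
```

{"method": "send_rows", "body": {"series": [[255, [0, 0, 0], [0, 0, 0]], [255, [0, 0, 0], [0, 0, 0]], [255, [0, 0, 0], [0, 0, 0]], [255, [0, 0, 0], [0, 0, 0]]]}}

```text
t: 10.2
eef_pos: [509.1, 241.5, 44.1]
tool_rot: [0.42, 3.11, 0.005]
wrist_force: [-0.7, 0.1, -0.4]
width: 12.7
```

```bash
python3 - <<'E'
from h import *
st()
E
```

```text
t 10.2 p [509.1 241.5  44.1] R [[-0.964, 0.265, 0.004], [0.265, 0.964, 0.003], [-0.003, 0.004, -1.0]] F [-0.7  0.1 -0.4] w 12.7 q [ 0.8  -0.02 -0.27  0.   -1.32 -2.64]
```

{"method": "send_rows", "body": {"series": [[255, [0, 0, -0.3], [0, 0, 0]], [255, [0, 0, -0.5], [0, 0, 0]], [255, [0, 0, -0.5], [0, 0, 0]], [255, [0, 0, -0.5], [0, 0, 0]], [255, [0, 0, -0.6], [0, 0, 0]], [255, [0, 0, -0.6], [0, 0, 0]], [255, [0, 0, -0.8], [0, 0, 0]], [255, [0, 0, -1], [0, 0, 0]], [255, [0, 0, -1], [0, 0, 0]], [255, [0, 0, -0.3], [0, 0, 0]]]}}

```text
t: 11.2
eef_pos: [508.9, 240.9, 177.9]
tool_rot: [0.419, 3.107, 0.008]
wrist_force: [1.2, -0.1, 0.2]
width: 12.6
```

```bash
python3 - <<'E'
from h import *
go(*cw(70,70),170,191.2)
snap('top','t3')
print(np.load('pics/t3.npz')['K'])
P,im,d=cloud('t3')
m=(h:=im[...,0].astype(int)-im[...,2])>90
m&=(P[...,2]>60)&(np.abs(P[...,0]-530)<70)&(np.abs(P[...,1]+190)<35)
L=P[m]; print('lever',len(L),L.min(0),L.max(0))
a=cv2.imread('pics/t3.png')[160:215,280:370]; cv2.imwrite('pics/c6.png',cv2.resize(a,None,fx=8,fy=8,interpolation=cv2.INTER_CUBIC))
E
```

```text
t 11.2 p [508.9 240.9 177.9] R [[-0.964, 0.265, 0.007], [0.265, 0.964, 0.004], [-0.005, 0.006, -1.0]] F [ 1.2 -0.1  0.2] w 12.6 q [ 0.8  -0.07 -0.07  0.   -1.57 -2.64]
units total [ -9.96 -13.35   0.36]
turn [ 0.003  0.004 -0.309]
[[496.90156998   0.         284.03196264]
 [  0.         496.90156998 206.62607776]
 [  0.           0.           1.        ]]
lever 335 [ 484.36043891 -215.02527928   67.39957878] [ 598.86981227 -157.32952999   98.60897234]
```

View pics/c6.png

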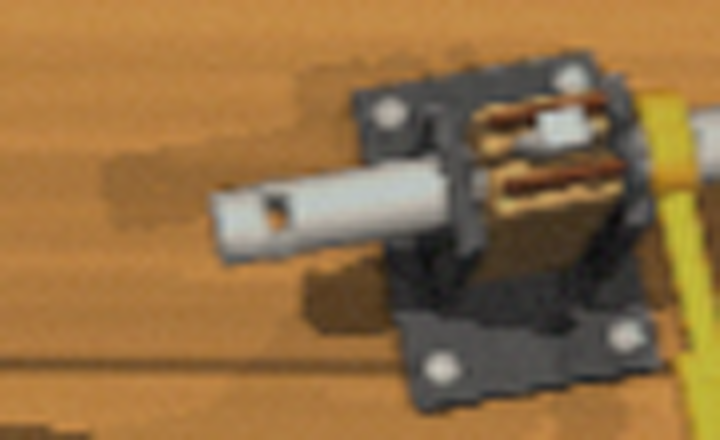

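The lever is down and the hole now shows upright at crop (277,212), which is top (314.2,186.1).

```bash
cat >> h.py <<'E'
def ray(f,u,v,zz):
    z=np.load(f'pics/{f}.npz'); c=-z['R'].T@z['t']; r=z['R'].T@np.linalg.inv(z['K'])@[u,v,1]; return c+r*(zz-c[2])/r[2]
def tc(p):
    a=np.radians(YAW); d=np.array(p)[:2]-C0; return np.array([np.cos(a)*d[0]+np.sin(a)*d[1],-np.sin(a)*d[0]+np.cos(a)*d[1]])
E
python3 - <<'E'
from h import *
for zz in (80,83):
    p=ray('t3',314.2,186.1,zz); print(p,tc(p))
P,im,d=cloud('t3')
for f in('t3','w1'):
    P,im,d=cloud(f)
    m=(P[...,1]>-112)&(P[...,1]<-50)&(P[...,2]>70)&(P[...,2]<90)&(np.abs(P[...,0]-560)<30)
    A=P[m]; k=np.array([tc(p) for p in A]); print(f,len(k),'x',k[:,0].min(),k[:,0].max(),'yend',np.sort(k[:,1])[-5:],np.polyfit(k[:,1],k[:,0],1))
E
```

```text
[561.91232393 -76.88590123  80.        ] [ 1.45800672 75.774008  ]
[561.17918257 -76.6467258   83.        ] [ 0.78528401 76.1510296 ]
t3 208 x -10.1092740205439 12.17451694038165 yend [91.29182697 91.44545646 91.56162707 91.61152725 91.61256182] [-0.00413955  0.14467155]
w1 930 x -9.124570694722488 12.427424271817763 yend [93.73897248 93.78636604 94.00113195 94.12999102 94.1305054 ] [ 2.45670782e-04 -1.17927867e+00]
```

{"method": "send_rows", "body": {"series": [[255, [-0.83, -1, 0], [0, 0, -0.08]], [255, [-0.7, -1, 0], [0, 0, -0.08]], [255, [-0.6, -1, 0], [0, 0, -0.08]], [255, [-0.5, -1, 0], [0, 0, -0.07]], [255, [-0.4, -1, 0], [0, 0, 0]], [255, [-0.4, -1, 0], [0, 0, 0]], [255, [-0.4, -1, 0], [0, 0, 0]], [255, [-0.4, -1, 0], [0, 0, 0]], [255, [0, 0, 0], [0, 0, 0]]]}}

```text
t: 12.15
eef_pos: [602.7, 80.0, 169.5]
tool_rot: [0.343, -3.119, -0.007]
wrist_force: [-0.0, 0.0, -1.4]
width: 12.9
```

```bash
python3 - <<'E'
from h import *
go(*cw(70,70),170,191.2)
E
```

```text
t 12.15 p [602.7  80.  169.5] R [[-0.976, -0.217, -0.004], [-0.217, 0.976, 0.004], [0.003, 0.005, -1.0]] F [-0.   0.  -1.4] w 12.9 q [ 0.46  0.06  0.05 -0.01 -1.56 -1.81]
units total [ 0.27 -7.58 -0.06]
turn [ 0.003 -0.002  0.016]
```

{"method": "send_rows", "body": {"series": [[255, [0.03, -0.94, 0], [0, 0, 0.015]], [255, [0.03, -0.94, 0], [0, 0, 0]], [255, [0.03, -0.94, 0], [0, 0, 0]], [255, [0.03, -0.94, 0], [0, 0, 0]], [255, [0.03, -0.94, 0], [0, 0, 0]], [255, [0.03, -0.94, 0], [0, 0, 0]], [255, [0.03, -0.94, 0], [0, 0, 0]], [255, [0, -0.8, 0], [0, 0, 0]], [255, [0, 0, 0], [0, 0, 0]]]}}

```text
t: 13.05
eef_pos: [624.6, -66.1, 160.6]
tool_rot: [0.31, -3.111, -0.01]
wrist_force: [0.0, 0.1, -1.5]
width: 13.2
```

```bash
python3 - <<'E'
from h import *
go(*cw(0,76),130,191.2)
im,d=snap('wrist','w7')
p=proj('w7',[list(cw(0,76))+[83],list(cw(0,93))+[83],list(cw(0,30))+[83]]); print(p)
u,v=p[0].astype(int); a=im[v-50:v+50,u-70:u+70,::-1]; print(u,v)
cv2.imwrite('pics/c7.png',cv2.resize(a,None,fx=5,fy=5,interpolation=cv2.INTER_CUBIC))
E
```

```text
t 13.05 p [624.6 -66.1 160.6] R [[-0.98, -0.197, -0.015], [-0.197, 0.98, 0.005], [0.014, 0.008, -1.0]] F [ 0.   0.1 -1.5] w 13.2 q [ 0.21  0.13  0.11 -0.01 -1.56 -1.58]
units total [3.23 0.09 1.58]
turn [ 0.005 -0.009  0.002]
[[289.2 127.2]
 [309.4 127.3]
 [234.2 127.1]]
289 127
```

View pics/c7.png

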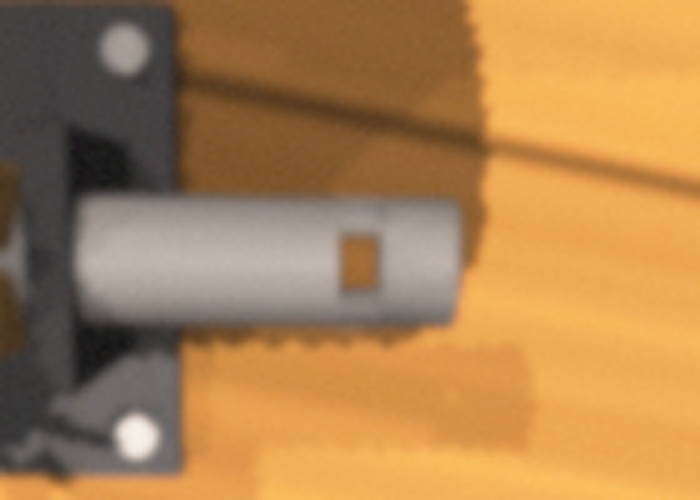

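The hole is clear at crop (361,263), which is wrist (290.8,129.2), on the axle's mid-line. I'll find the clip tip in the same picture.

```bash
python3 - <<'E'
from h import *
p=ray('w7',290.8,129.2,83); print('hole',p,tc(p))
s=robot.observe();R=Ro.from_rotvec(s['tool_rot']).as_matrix(); t=s['eef_pos']+R@[0,0,35]
print('tip',t,proj('w7',[t,s['eef_pos']]))
im=np.load('pics/w7.npz')['im']
a=im[170:300,220:360,::-1]; cv2.imwrite('pics/c8.png',cv2.resize(a,None,fx=5,fy=4.6,interpolation=cv2.INTER_CUBIC))
E
```

```text
hole [561.73142866 -75.27375294  83.        ] [ 1.59369116 77.39058924]
tip [624.00297827 -65.14194168 125.5881411 ] [[288.6 216.8]
 [288.8 235.3]]
```

View pics/c8.png

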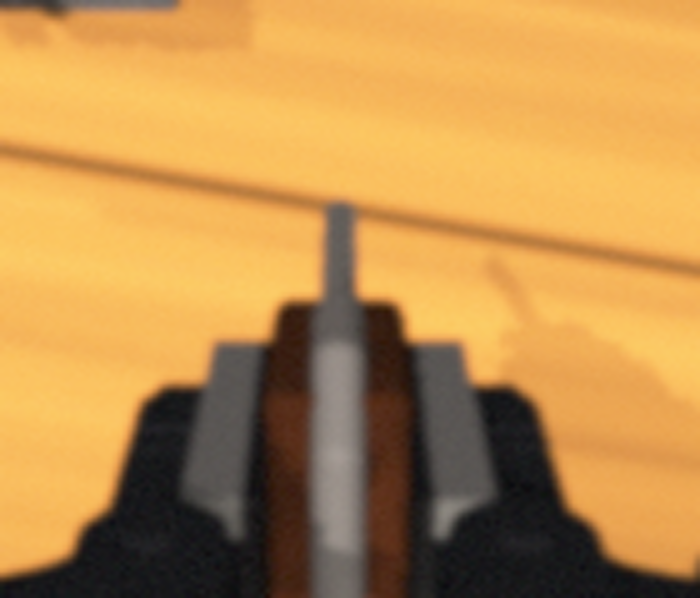

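The tip at wrist (287.8,214.2) matches the prediction within a pixel, so the clip hangs straight. Moving above the hole.

{"method": "send_rows", "body": {"series": [[255, [0.6, 0, 0.3], [0.005, -0.009, 0.002]], [255, [0.6, 0, 0.3], [0, 0, 0]], [255, [0.6, 0, 0.3], [0, 0, 0]], [255, [0.6, 0, 0.2], [0, 0, 0]], [255, [0.4, 0, 0.1], [0, 0, 0]], [255, [0.2, 0, 0], [0, 0, 0]], [255, [0, 0, 0], [0, 0, 0]]]}}

```text
t: 13.8
eef_pos: [563.2, -72.4, 134.8]
tool_rot: [0.314, -3.125, -0.004]
wrist_force: [0.3, 0.1, -0.1]
width: 13.1
```

```bash
python3 - <<'E'
from h import *
go(561.5,-75.1,124,191.2)
E
```

```text
t 13.8 p [563.2 -72.4 134.8] R [[-0.98, -0.199, -0.001], [-0.199, 0.98, 0.002], [0.0, 0.002, -1.0]] F [ 0.3  0.1 -0.1] w 13.1 q [ 0.22 -0.04 -0.12 -0.   -1.5  -1.59]
units total [ 0.11 -0.12  0.54]
turn [ 0.002 -0.     0.003]
```

{"method": "send_rows", "body": {"series": [[255, [0.1, -0.12, 0.2], [0, 0, 0]], [255, [0, 0, 0.2], [0, 0, 0]], [255, [0, 0, 0.15], [0, 0, 0]], [255, [0, 0, 0], [0, 0, 0]]]}}

```text
t: 14.2
eef_pos: [562.5, -74.9, 122.9]
tool_rot: [0.314, -3.125, -0.004]
wrist_force: [0.8, -1.0, -0.7]
width: 12.5
```

```bash
python3 - <<'E'
from h import *
go(561.5,-75.1,118,191.2)
im,d=snap('wrist','w8')
s=robot.observe();R=Ro.from_rotvec(s['tool_rot']).as_matrix(); t=s['eef_pos']+R@[0,0,35]
print(proj('w8',[t,[561.7,-75.3,83]]))
a=im[170:270,230:350,::-1]; cv2.imwrite('pics/c9.png',cv2.resize(a,None,fx=6,fy=6,interpolation=cv2.INTER_CUBIC))
E
```

```text
t 14.2 p [562.5 -74.9 122.9] R [[-0.98, -0.199, -0.001], [-0.199, 0.98, 0.002], [0.0, 0.002, -1.0]] F [ 0.8 -1.  -0.7] w 12.5 q [ 0.22 -0.04 -0.14 -0.   -1.47 -1.59]
units total [0.05 0.   0.24]
turn [ 0.002 -0.     0.003]
[[287.4 216.9]
 [287.  213.5]]
```

View pics/c9.png

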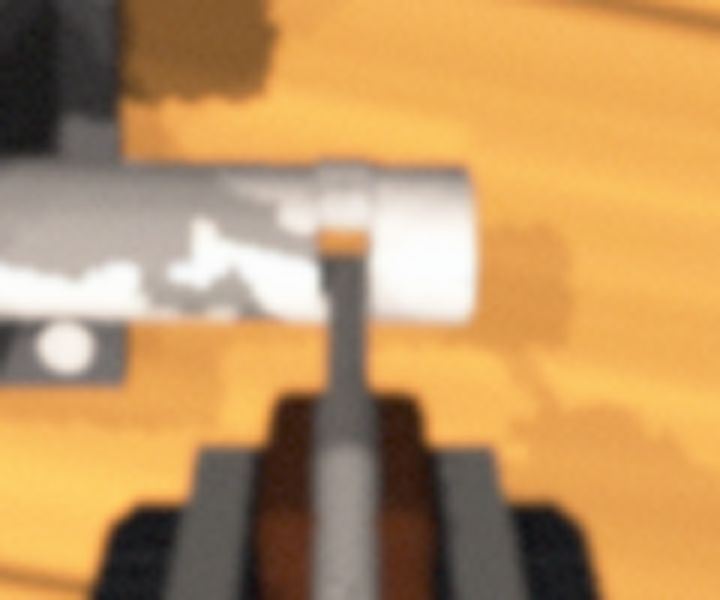

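The tip (crop 347) is over the hole (318–368, centre 343), so it needs only about −0.5 mm in y. Descending gently by feel.

{"method": "send_rows", "body": {"series": [[255, [0, -0.02, 0.1], [0, 0, 0]], [255, [0, 0, 0.1], [0, 0, 0]], [255, [0, 0, 0.1], [0, 0, 0]], [255, [0, 0, 0.1], [0, 0, 0]]]}}

```text
t: 14.65
eef_pos: [563.1, -75.4, 114.8]
tool_rot: [-0.314, 3.126, 0.003]
wrist_force: [0.3, 0.1, -0.6]
width: 13.1
```

```bash
python3 - <<'E'
from h import *
go(561.5,-75.1,100,191.2)
E
```

```text
t 14.65 p [563.1 -75.4 114.8] R [[-0.98, -0.199, 0.0], [-0.199, 0.98, 0.002], [-0.0, 0.002, -1.0]] F [ 0.3  0.1 -0.6] w 13.1 q [ 0.22 -0.04 -0.15 -0.   -1.46 -1.59]
units total [0.08 0.03 0.74]
turn [0.001 0.    0.003]
```

{"method": "send_rows", "body": {"series": [[255, [0.02, 0, 0.1], [0, 0, 0]], [255, [0.01, 0, 0.1], [0, 0, 0]], [255, [0.01, 0, 0.1], [0, 0, 0]]]}}

```text
t: 14.95
eef_pos: [562.2, -75.5, 108.2]
tool_rot: [-0.314, 3.126, 0.004]
wrist_force: [-0.3, 0.2, 0.6]
width: 12.8
```

{"method": "send_rows", "body": {"series": [[255, [0.02, 0, 0.12], [0, 0, 0]], [255, [0.01, 0, 0.12], [0, 0, 0]], [255, [0.01, 0, 0.12], [0, 0, 0]]]}}

```text
t: 15.25
eef_pos: [561.4, -75.7, 100.4]
tool_rot: [-0.314, 3.125, 0.004]
wrist_force: [-0.3, -0.3, 0.2]
width: 12.8
```

```bash
python3 - <<'E'
from h import *
go(562.5,-75.4,67,191.2)
E
```

```text
t 15.25 p [561.4 -75.7 100.4] R [[-0.98, -0.199, 0.0], [-0.199, 0.98, 0.002], [-0.001, 0.002, -1.0]] F [-0.3 -0.3  0.2] w 12.8 q [ 0.22 -0.04 -0.18 -0.   -1.43 -1.59]
units total [-0.06 -0.    1.67]
turn [0.001 0.    0.003]
```

{"method": "send_rows", "body": {"series": [[255, [-0.03, 0, 0.1], [0, 0, 0]], [255, [0, 0, 0.1], [0, 0, 0]], [255, [0, 0, 0.1], [0, 0, 0]]]}}

```text
t: 15.55
eef_pos: [562.0, -75.5, 93.8]
tool_rot: [-0.314, 3.125, 0.004]
wrist_force: [-0.2, -1.1, -0.4]
width: 12.8
```

{"method": "send_rows", "body": {"series": [[255, [0, 0, 0.1], [0, 0, 0]], [255, [0, 0, 0.1], [0, 0, 0]]]}}

```text
t: 15.75
eef_pos: [563.2, -75.5, 90.6]
tool_rot: [-0.314, 3.122, 0.003]
wrist_force: [2.1, 1.6, 1.9]
width: 12.9
```

{"method": "send_rows", "body": {"series": [[255, [0, 0, 0.1], [0, 0, 0]], [255, [0, 0, 0.1], [0, 0, 0]]]}}

```text
t: 15.95
eef_pos: [564.5, -75.4, 87.6]
tool_rot: [-0.314, 3.119, 0.002]
wrist_force: [1.6, 1.2, 3.6]
width: 12.7
```

{"method": "send_rows", "body": {"series": [[255, [0.03, 0, 0.1], [0, 0, 0]], [255, [0.02, 0, 0.1], [0, 0, 0]]]}}

```text
t: 16.15
eef_pos: [565.1, -75.6, 85.2]
tool_rot: [-0.315, 3.115, 0.001]
wrist_force: [1.9, -0.2, 6.1]
width: 12.9
```

{"method": "send_rows", "body": {"series": [[255, [0.02, 0, 0.1], [0, 0, 0]], [255, [0.02, 0, 0.1], [0, 0, 0]]]}}

```text
t: 16.35
eef_pos: [565.2, -75.9, 82.8]
tool_rot: [-0.315, 3.112, 0.0]
wrist_force: [1.0, 2.0, 5.2]
width: 12.9
```

{"method": "send_rows", "body": {"series": [[255, [0.02, 0, 0.1], [0, 0, 0]], [255, [0, 0, 0.1], [0, 0, 0]]]}}

```text
t: 16.55
eef_pos: [565.2, -75.8, 80.1]
tool_rot: [-0.315, 3.11, 0.0]
wrist_force: [1.5, 0.1, 2.8]
width: 12.9
```

```bash
python3 - <<'E'
from h import *
go(562.5,-75.4,67,191.2)
E
```

```text
t 16.55 p [565.2 -75.8  80.1] R [[-0.98, -0.201, 0.016], [-0.201, 0.98, 0.002], [-0.016, -0.002, -1.0]] F [1.5 0.1 2.8] w 12.9 q [ 0.22 -0.03 -0.21  0.   -1.38 -1.59]
units total [0.14 0.05 0.65]
turn [-0.001  0.011  0.004]
```

{"method": "send_rows", "body": {"series": [[255, [0.02, 0, 0.1], [0, 0.004, 0]], [255, [0.02, 0, 0.1], [0, 0.004, 0]]]}}

```text
t: 16.75
eef_pos: [565.1, -75.8, 76.5]
tool_rot: [-0.316, 3.12, -0.002]
wrist_force: [2.7, 1.1, 3.8]
width: 12.9
```

{"method": "send_rows", "body": {"series": [[255, [0.02, 0, 0.1], [0, 0.003, 0]], [255, [0, 0, 0.1], [0, 0, 0]]]}}

```text
t: 16.95
eef_pos: [565.0, -75.6, 71.5]
tool_rot: [-0.317, 3.125, -0.002]
wrist_force: [3.4, 0.5, -0.4]
width: 13.1
```

{"method": "send_rows", "body": {"series": [[255, [0, 0, 0.08], [0, 0, 0]], [255, [0, 0, 0.05], [0, 0, 0]]]}}

```text
t: 17.15
eef_pos: [562.6, -75.8, 66.1]
tool_rot: [0.316, -3.12, 0.001]
wrist_force: [-0.1, 0.5, 1.0]
width: 12.8
```

{"method": "send_rows", "body": {"series": [[255, [0, 0, 0.03], [0, 0, 0]], [255, [0, 0, 0.03], [0, 0, 0]]]}}

```text
t: 17.35
eef_pos: [562.7, -76.1, 65.7]
tool_rot: [0.316, -3.12, 0.002]
wrist_force: [-0.7, 0.7, 3.8]
width: 12.5
```

{"method": "send_rows", "body": {"series": [[255, [0, 0, 0.03], [0, 0, 0]], [255, [0, 0, 0], [0, 0, 0]]]}}

```text
t: 17.55
eef_pos: [562.9, -76.1, 65.9]
tool_rot: [0.316, -3.121, 0.003]
wrist_force: [1.2, 0.4, 2.2]
width: 12.8
```

It is seated: a firm stop at z≈65.8, against a predicted 67. Releasing with a partial opening and lifting.

{"method": "send_rows", "body": {"series": [[185, [0, 0, 0], [0, 0, 0]], [185, [0, 0, 0], [0, 0, 0]], [185, [0, 0, 0], [0, 0, 0]], [185, [0, 0, -0.2], [0, 0, 0]], [185, [0, 0, -0.4], [0, 0, 0]], [185, [0, 0, -0.6], [0, 0, 0]], [185, [0, 0, -0.8], [0, 0, 0]], [185, [0, 0, -1], [0, 0, 0]], [185, [0, 0, -1], [0, 0, 0]], [185, [0, 0, -1], [0, 0, 0]]]}}

```text
t: 18.55
eef_pos: [560.3, -76.6, 168.4]
tool_rot: [0.314, -3.111, 0.002]
wrist_force: [0.3, -0.7, 0.3]
width: 23.4
```

{"method": "send_rows", "body": {"series": [[185, [-1, 0, 0], [0, 0, 0]], [185, [-1, 0, 0], [0, 0, 0]], [185, [-0.8, 0, 0], [0, 0, 0]], [185, [0, 0, 0], [0, 0, 0]]]}}

```text
t: 18.95
eef_pos: [619.6, -65.6, 179.1]
tool_rot: [0.315, -3.125, 0.004]
wrist_force: [-0.2, -0.7, -0.9]
width: 23.5
```

```bash
python3 - <<'E'
from h import *
st()
im,d=snap('wrist','w9'); sc,_=snap('scene','s9')
P,_,_=cloud('w9')
m=(np.abs(P[...,0]-562)<25)&(np.abs(P[...,1]+75)<15)&(P[...,2]>95)&(P[...,2]<135)
A=P[m];print('grip',m.sum(),A.min(0),A.max(0),np.median(A,0))
h=im[...,0].astype(int)-im[...,2]
m=(h>120)&(P[...,2]>60)&(P[...,2]<110)&(np.abs(P[...,0]-505)<20)&(np.abs(P[...,1]+200)<15)
print('paddle',m.sum(),np.median(P[m],0) if m.any() else '')
u,v=proj('w9',[[561,-75,100]])[0].astype(int);v=max(v,60)
a=cv2.resize(im[v-60:v+60,u-65:u+65,::-1],(400,370),interpolation=cv2.INTER_CUBIC)
u,v=proj('s9',[[555,-90,80]])[0].astype(int)
b=cv2.resize(sc[v-37:v+37,u-40:u+40,::-1],(400,370),interpolation=cv2.INTER_CUBIC)
cv2.imwrite('pics/c10.png',np.hstack([a,b]))
E
```

```text
t 18.95 p [619.6 -65.6 179.1] R [[-0.98, -0.2, -0.001], [-0.2, 0.98, -0.003], [0.001, -0.002, -1.0]] F [-0.2 -0.7 -0.9] w 23.5 q [ 0.22  0.1   0.11  0.   -1.58 -1.59]
grip 657 [549.62368868 -83.61882019  97.17085791] [582.89694055 -66.68491996 126.13220271] [565.23827644 -75.35841653 119.91314532]
paddle 1261 [ 503.62396257 -199.25770134   77.56201877]
```

The picture limit is reached, so I'll do the last checks by numbers.

```bash
python3 - <<'E'
from h import *
for f,c in (('w4',(508.5,242)),('w9',(562,-75.4))):
    P,im,d=cloud(f); o=0 if f=='w4' else 22
    m=(np.abs(P[...,0]-c[0])<30)&(np.abs(P[...,1]-c[1])<20)&(P[...,2]>94+o)&(P[...,2]<110+o)
    A=P[m]; print(f,cv2.minAreaRect(A[:,:2].astype(np.float32)),A.max(0)[2], np.round(A[np.argsort(A[:,2])[-8:]].mean(0),1))
    a=np.radians(-15 if f=='w4' else 11.2); l=(A[:,:2]-c)@[np.cos(a),np.sin(a)]
    print([(k,round(float(np.percentile(A[np.abs(l-k)<2,2],90)),1)) for k in range(-14,19,4) if (np.abs(l-k)<2).sum()>3])
# bystanders: compare top depth/rgb before/after away from arm, clamp
im2,_=snap('top','t9'); im0=np.load('pics/t0.npz')['im']
for n,(u,v) in dict(crucible=(160,130),bell=(231,134),hammer=(100,215),hamhead=(102,170),tin=(407,135),vblock=(447,204),block=(432,266),punch=(253,278)).items():
    w=np.s_[v-14:v+14,u-14:u+14]; print(n,np.abs(im2[w].astype(int)-im0[w]).mean().round(1))
st()
E
```

```text
w4 ((508.34368896484375, 241.86239624023438), (13.182738304138184, 32.82592010498047), 74.89974975585938) 104.93955789673618 [508.  241.7 104.6]
[(-14, 99.2), (-10, 102.4), (-6, 103.6), (-2, 103.7), (2, 103.9), (6, 103.5), (10, 102.6), (14, 99.6)]
w9 ((566.5979614257812, -75.10589599609375), (32.9394645690918, 13.929497718811035), 8.644146919250488) 126.13220271325093 [562.6 -75.8 125.6]
[(-10, 120.0), (-6, 122.7), (-2, 124.6), (2, 124.3), (6, 124.2), (10, 124.1), (14, 123.9), (18, 120.3)]
crucible 31.7
bell 26.2
hammer 19.4
hamhead 19.4
tin 24.2
vblock 18.2
block 38.8
punch 32.1
t 19.1 p [618.3 -66.  179.4] R [[-0.98, -0.199, -0.0], [-0.199, 0.98, -0.003], [0.001, -0.002, -1.0]] F [-0.2 -0.1 -0.2] w 23.6 q [ 0.22  0.1   0.1   0.   -1.58 -1.59]
```

```bash
python3 - <<'E'
from h import *
P,im,d=cloud('w9')
m=(P[...,2]>70)&(P[...,2]<92); k=(P-[*C0,0])@np.array([[np.cos(np.radians(YAW)),-np.sin(np.radians(YAW)),0],[np.sin(np.radians(YAW)),np.cos(np.radians(YAW)),0],[0,0,1]])
m&=(np.abs(k[...,0])<3)&(k[...,1]>32)&(k[...,1]<60); print('axle top z',np.median(P[m][:,2]))
cl={f:cloud(f) for f in('t0','t9')}
for n,(u,v) in dict(crucible=(160,130),bell=(231,134),hammer=(100,215),hamhead=(102,170),tin=(407,135),vblock=(447,204),block=(432,266),punch=(253,278),purple=(222,203),stand=(175,208)).items():
    o=[]
    for f in cl:
        P=cl[f][0][v-22:v+22,u-22:u+22]; q=P[(P[...,2]>5)&(P[...,2]<110)]; o.append([len(q)]+np.round(q.mean(0),1).tolist())
    print(n,o)
a,b=[cv2.cvtColor(cl[f][1],cv2.COLOR_RGB2GRAY)[:, :].astype(float) for f in cl]
print(a.mean(),b.mean(),(cl['t9'][1].astype(int)-cl['t0'][1])[100:160,20:300].mean((0,1)))
E
```

```text
axle top z 83.55267670654683
crucible [[525, 712.7, 286.5, 31.5], [59, 691.1, 299.2, 32.9]]
bell [[309, 699.6, 116.5, 24.5], [100, 701.1, 102.7, 18.9]]
hammer [[512, 502.7, 417.1, 20.4], [514, 502.8, 417.1, 20.3]]
hamhead [[640, 603.4, 421.8, 21.3], [642, 603.5, 422.1, 21.1]]
tin [[537, 704.0, -304.4, 30.0], [535, 704.3, -304.6, 30.0]]
vblock [[467, 539.9, -395.2, 26.8], [463, 539.7, -395.3, 27.2]]
block [[836, 389.1, -353.0, 20.2], [827, 389.1, -353.4, 20.3]]
punch [[116, 368.8, 60.7, 7.6], [6, 401.4, 44.8, 7.8]]
purple [[764, 526.1, 127.9, 61.4], [0, nan, nan, nan]]
stand [[816, 511.3, 232.7, 64.6], [181, 513.7, 253.5, 65.9]]
107.95568877551021 119.05256377551021 [-7.38857143  4.96077381  7.10410714]<stdin>:9: RuntimeWarning: Mean of empty slice.
  ret = um.true_divide(
```

```bash
python3 -c "
from h import *
robot.sign_off(); st()"
```

```text
the job is handed in; nothing more can be done
the job is handed in; nothing more can be done
```

The job is handed in at about 19 s: the lever is shut and the clip is pushed home through the axle, then released. I did not see the bent leg under the axle, because I had used up the 12 pictures. The height and the force readings are what show that it snapped in.

- **Lever:** I pressed it down until it met its stop, with 21 N read there. At the last look the paddle was still at z = 77.6 mm, against 77 mm when shut.
- **Clip:** I took it from the wooden stand, and its leg went into the cross-hole on the first try at about y = 77 mm in the clamp's frame. The highest push I read was about 6 N as the bent leg rode over; readings came only about every 0.2 s. The force dropped with about 5 mm left to go, as it should when the leg snaps in, and then met a firm stop.
- **After letting go:** The gripper is clear of everything and the wrist force is about zero.

These checks disagreed or stayed open:

- **Fingertips:** They are really about 30 mm above the reported TCP, so I worked from touch and the pictures instead.
- **Clip height:** It rose about 21 mm against the 23 mm expected, and its loop sits about 4 mm toward +x. I put this down to camera error and play in the hole.
- **Bystanders:** The hammer, tin, V-block and bench block measured unmoved. The arm hid the crucible, bell and punch in the last top view. I felt no unexpected contact on any move.

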